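# Nest the rivet cups on the counting deck

### The arm

A 6-joint arm with a two-finger parallel gripper is mounted at the origin on the work surface. World frame = base frame: x ahead of the robot, y to its left, z up, the work surface at z = 0. Lengths are in m, angles in rad, forces in N, time in s.
With the tool pointing down it reaches from about 0.35 to 0.975 m from the base axis. Payload 4.9 kg.
Tool frame: the origin (TCP) lies midway between the tips of the shut fingers; the grasp point (between the pads) lies 19 mm behind it; z points along the fingers, y is the line along which they close (so a half turn about z gives the same grasp; the last joint's range is limited). The gripper opens to 85 mm and grips with 20 to 120 N. Pads are 22 mm wide; open, the fingers measure 114 mm over their backs; the gripper's body (76 mm by 85 mm) begins 54 mm behind the grasp point. The pads swing forward as they close: fully open they stand 13 mm farther back than shut.
Start: joints at [-1.243, 0.053, 1.613, -0, 1.476, -0.119], TCP at [0.27, -0.564, 0.192] pointing down, gripper open.
Joint ranges: [-3.01, 3.01], [-1.01, 2.22], [0.06, 2.58], [-1.02, 4.17], [0.09, 2.62], [-3.14, 3.14]. Speed limits (rad/s): [2.57, 2.57, 3.14, 3.14, 3.14, 3.14].

### API

Orientations are given as a rotation vector (axis times angle).
In Python, from station import telemetry, optics, ctrl gives the robot as it stands.
- The arm moves only by the shell command python3 -m pendant 'ROWS' [FORCE]. ROWS is JSON, one flat list of numbers, 7 for each row, row after row: the turn, a rotation vector about the tool's x, y, z as a fraction of full scale, then the shift along the tool's x, y, z as a fraction of full scale, then the opening, from 0 (shut) to 1 (fully open). In form: [ax, ay, az, tx, ty, tz, fingers, ax, ay, az, tx, ty, tz, fingers, ...]. A call has 1 to 12 rows; each row is the pose to reach, as a shift and turn from the pose commanded when the call began, along the tool's axes at that moment; what a row does not reach only later rows make up. Full scale, the value 1, is 300 mm for a shift and 30 degrees for a turn. A row lasts 1/8 s, in which the tool goes at most 62.5 mm and 10.7 degrees, less where a joint would pass 70% of its speed; a pose out of reach is approached as far as the arm can. A call with a number of a shift or a turn outside -1 to 1 is refused whole. A call with a gripper value outside its range is refused whole. The fingers move at their own pace and stop on an object; FORCE is the grip in N (left out, the last holds). Time passes only in rows, so rows that repeat a pose let the fingers close. It gives the time, the measured TCP pose, the force, the opening and the grip force at its end, in the units of the state.
- telemetry.get_obs(): the state, without advancing time (a new reading comes with each control period).
- optics.get_image(name): name is "scene" or "top" or "wrist"; returns a dict with "image" (384x512x3 uint8, red, green, blue), "depth" (384x512 float32, m along the optical axis (not along the pixel's ray), 0 where there is no reading), "fx", "fy", "cx", "cy" (pixels), "dist_coeffs" ([k1, k2, p1, p2, k3] as OpenCV has them; the pictures are not rectified), "rvec" (rotation vector, rad) and "tvec" (3), from world to camera coordinates, as OpenCV has them. Camera axes: x right, y down, z forward; pixel columns grow to the right and rows downward; lengths in m; the calibration is good to about 2 mm. A picture is of the moment at which its call begins.
- ctrl.finish_job(): hands the job in; it is judged then, once.
The state is a dict: "t": time; "q": joint angles; "dq": joint speeds; "effort": joint torques, N m; "tool_pos": TCP position; "tool_rot": TCP orientation; "contact_force": force on the tool from outside, world axes, zero at the start; "wrist_torque": the same for the moment, N m; "opening": finger opening in m; "grip_force": force on a finger pad.
Only numpy, scipy, OpenCV 4.12 (cv2) and the standard library are available. Lean on these libraries where they do the work, as an engineer would, in place of code of your own. Each camera call takes 0.05 s, during which the arm holds its last target. There are 200 camera calls.

### The job

Nest the three square rivet cups into one stack on the deck of the parts counter: the green cup stays at the bottom on the deck, and the standing blue cup and the toppled orange cup go mouth-up into it, one in the other in either order, each fully home with its collar resting on the rim below. Set them down without dropping them, do not press the sprung deck down to its stop, and leave the other things on the bench where they are.

Things in the scene. Friction and masses are not known exactly. Their poses are not given: they have to be found in the camera images.
- cup_green_mid (a point): GREEN square tapered open cup, upright on the counter's deck. 100 mm tall, 85-170 g. Foot 36 mm square; the top 32 mm is a collar 64 mm square with flat upright sides. Mouth 58 mm square inside, walls 2.5 mm, floor 4 mm. Point: on the axis, half-way up (50 mm above the foot). z runs from foot to mouth, x and y are square to the flat sides. Blue and orange cups are the same.
- cup_blue_mid (a point): BLUE cup, same shape, point and axes, upright on the bench to the right of the counter. A cup fully home in another stands 32 mm higher than it, its collar on the rim below, with 1.8 mm of play to each side; they must be square to each other (any quarter turn fits). A cup that goes in askew can hang up on the walls above that, and then wants a light push down.
- cup_orange_mid (a point): ORANGE cup, same shape, point and axes, toppled on one flat side on the bench near the blue one. It rests on its collar and the edge of its foot, so its axis rises 0.203 rad (11.6 deg) towards the mouth; the point is 27.7 mm, the collar's middle (34 mm along z) 34.5 mm above the bench. Stood on its foot, it rocks upright by itself from up to about 0.25 rad.
- deck_top (a point): Centre of the top of the counter's level steel deck, 135 mm square, 62 mm above the bench when unloaded; x points away from the counter's front. The counter (grey housing 250 x 190 x 46 mm, fixed; its middle is 30 mm in front of the deck's centre) carries a black push button and a small glass window on top near its front (-x) edge.
- deck (a joint): How far the sprung deck is pressed down, m: 0 unloaded, 0.007 at its overload stop; about 1.5 N per mm. One cup sinks it about 0.8 mm, three about 2.4 mm (up to 3.3 mm when heavy), so there is room for a push of only about 5 N more.
- bowl: Bystander: smoked glass bowl of rivets, 124 mm across, 55 mm high. Origin at the middle of its underside.
- scoop: Bystander: yellow plastic scoop, about 168 mm long, 32 mm high. Origin at the middle of its underside.
- fan: Bystander: steel rivet spacing fan (lattice of crossing strips), 170 x 62 mm, 7 mm high, lying flat. Origin at the middle of its underside.
- bit_case: Bystander: grey countersink bit case, 90 x 150 x 37 mm. Origin at the middle of its underside.
- mallet: Bystander: hammer, 240 mm long, lying.
- jar: Bystander: glass jar with a steel cap, 70 mm across, 90 mm high. Origin at the middle of its underside.
Not all that is in view belongs to the job. Leave any turquoise look-alike of the part that bears cup_blue_mid alone.

How it is judged:
At the end, for the whole second after the job is handed in: Blue and orange cups nested in the green one in either order: each 29.5 to 34.5 mm above the cup below it and within 5 mm of its axis; the green cup still stands on the deck, within 45 mm of the deck's centre; all upright within 0.06 rad and at rest; the deck pressed less than 6 mm (((z of cup_blue_mid in the frame of cup_green_mid between 0.0295 and 0.0345 m and horizontal distance between cup_blue_mid and cup_green_mid below 0.005 m and z of cup_orange_mid in the frame of cup_blue_mid between 0.0295 and 0.0345 m and horizontal distance between cup_orange_mid and cup_blue_mid below 0.005 m) or (z of cup_orange_mid in the frame of cup_green_mid between 0.0295 and 0.0345 m and horizontal distance between cup_orange_mid and cup_green_mid below 0.005 m and z of cup_blue_mid in the frame of cup_orange_mid between 0.0295 and 0.0345 m and horizontal distance between cup_blue_mid and cup_orange_mid below 0.005 m)) and horizontal distance between cup_green_mid and deck_top below 0.045 m and z of cup_green_mid in the frame of deck_top between 0.046 and 0.054 m and value of joint deck below 0.006 m and angle between each of cup_green_mid, cup_blue_mid, cup_orange_mid's own z axis and vertical below 0.06 rad and linear speed of each of cup_green, cup_blue, cup_orange below 0.02 m/s); the robot touches nothing.
It fails at once if the counting deck is pressed down to its overload stop (over 6.5 of its 7 mm) (value of joint deck above 0.0065 m).
It fails at once if a cup is dropped or flung (over 0.6 m/s with no finger on it) ((linear speed of cup_green above 0.6 m/s and contact force between the fingers and cup_green below 0.05 N) or (linear speed of cup_blue above 0.6 m/s and contact force between the fingers and cup_blue below 0.05 N) or (linear speed of cup_orange above 0.6 m/s and contact force between the fingers and cup_orange below 0.05 N)).
It fails at once if a bystander (bowl, scoop, fan, bit case, mallet, jar) is moved more than 30 mm (distance of any of bowl, scoop, fan, bit_case, mallet, jar from where it was at the start of the episode above 0.03 m).
It also fails if it takes over 69 s, if anything falls off the work surface, if the arm or the gripper's body presses on something with over 40 N, if the wrist force passes 120 N, or if a joint passes its speed limit or range.

## Working session

There is one attempt and no reset: what is moved stays moved. The work goes in short steps, Python scripts to look and compute and a shell command to move; the robot and the scene stay as the last step left them, time stands still between calls to the robot, and variables do not carry over. Pictures are saved under pics/ and viewed, at most 10 in all, crops included, and the job is handed in when it is done.

```bash
ls; mkdir -p pics
cat > h.py <<'E'
import numpy as np, cv2, pickle
from station import telemetry, optics, ctrl
from scipy.spatial.transform import Rotation as R
def shot(n,fn=None):
    d=optics.get_image(n)
    if fn: cv2.imwrite('pics/'+fn,d['image'][:,:,::-1])
    return d
def cloud(d):
    # world xyz per pixel from depth
    h,w=d['depth'].shape
    u,v=np.meshgrid(np.arange(w),np.arange(h))
    K=np.array([[d['fx'],0,d['cx']],[0,d['fy'],d['cy']],[0,0,1.]])
    p=cv2.undistortPoints(np.stack([u,v],-1).reshape(-1,1,2).astype(float),K,np.array(d['dist_coeffs'],float)).reshape(h,w,2)
    z=d['depth'][...,None]
    c=np.concatenate([p*z,z],-1)
    Rm=cv2.Rodrigues(np.array(d['rvec'],float))[0]
    return (c-np.array(d['tvec']).ravel())@Rm
E
python3 - <<'E'
from h import *
o=telemetry.get_obs();print({k:np.round(v,3) for k,v in o.items()})
a=shot('scene');b=shot('top')
for n,d in(('scene',a),('top',b)):
    pickle.dump(d,open(n+'.pkl','wb'));cv2.imwrite(f'pics/{n}0.png',cv2.resize(d['image'][:,:,::-1],(800,600)))
    print(n,d['fx'],d['rvec'],d['tvec'])
E
```

```text
pics
{'t': np.float64(0.0), 'q': array([-1.243,  0.053,  1.614,  0.   ,  1.476, -0.119]), 'dq': array([-0.001,  0.001,  0.001, -0.002, -0.   ,  0.   ]), 'effort': array([-1.0000e-03, -3.9368e+01, -3.7018e+01, -0.0000e+00,  7.0000e-03,
        0.0000e+00]), 'tool_pos': array([ 0.27 , -0.563,  0.191]), 'tool_rot': array([-3.062, -0.696,  0.   ]), 'contact_force': array([-0.106,  0.687,  0.165]), 'wrist_torque': array([ 0.054, -0.001, -0.004]), 'grip_force': np.float64(0.0), 'opening': np.float64(0.085)}
scene 398.52448835673573 [ 2.42995214  0.87589258 -0.27086778] [-0.40224581 -0.23303353  1.39246986]
top 393.5267284460054 [ 2.11492328 -2.09641828  0.22245935] [0.00356972 0.53285739 1.45559988]
```

```bash
python3 -m pendant --help 2>&1 | head -5; ls pics
```

```text
invalid input: not JSON, or not a number
scene0.png
top0.png
```

View pics/scene0.png

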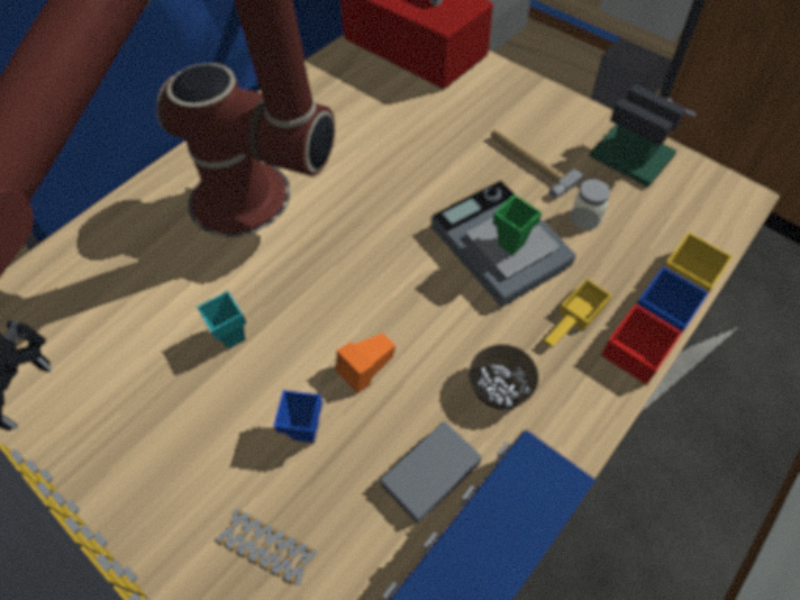

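View pics/top0.png

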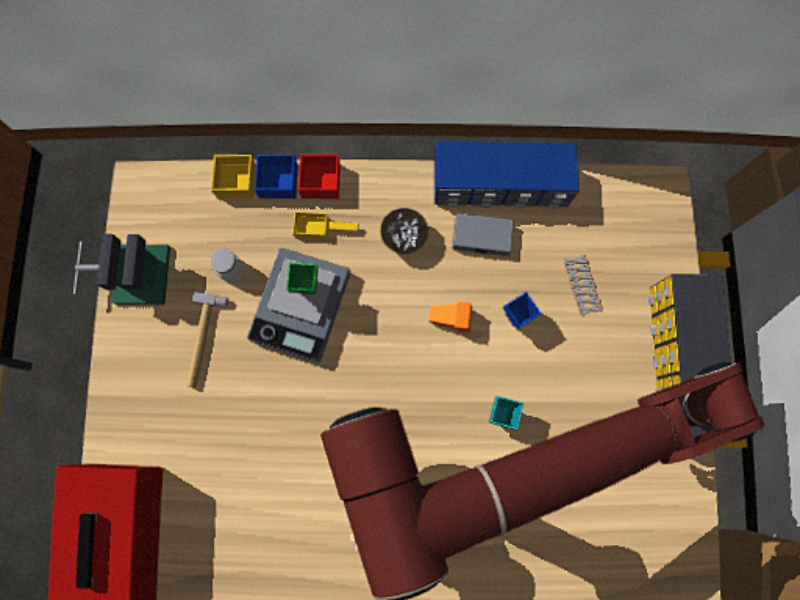

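Candidates for the blue cup are the saturated blue cup at top (522,310) / scene (298,415) and the turquoise look-alike at top (507,412) / scene (222,320). The first fits: it is true blue and beside the orange cup. Orange is toppled at top (450,315). Green stands on the deck at top (303,277).

```bash
cat >> h.py <<'E'
HUE={'blue':(112,128),'orange':(5,17),'green':(50,75),'teal':(84,100)}
def mask(d,c,box=None):
    hsv=cv2.cvtColor(d['image'],cv2.COLOR_RGB2HSV)
    lo,hi=HUE[c]
    m=(hsv[...,0]>=lo)&(hsv[...,0]<=hi)&(hsv[...,1]>150)&(hsv[...,2]>35)&(d['depth']>0)
    return m
def rect(P):
    (c,s,a)=cv2.minAreaRect((P[:,:2]*1000).astype(np.float32)); return np.round(c,1),np.round(s,1),round(a,1)
E
python3 - <<'E'
from h import *
for n in('top','scene'):
    d=pickle.load(open(n+'.pkl','rb'));W=cloud(d)
    for c in HUE:
        m=mask(d,c)&(W[...,0]>.2)&(W[...,0]<.85)&(W[...,2]>.01)&(W[...,2]<.2)&(W[...,1]<.6)
        nn,l,st,_=cv2.connectedComponentsWithStats(m.astype(np.uint8))
        k=1+np.argmax(st[1:,4]);P=W[l==k]
        zt=np.percentile(P[:,2],98)
        T=P[P[:,2]>zt-.012]
        print(n,c,st[k],'ztop',zt.round(4),'all',rect(P),'top',rect(T))
    if n=='top':
        im=d['image'][170:290,260:370,::-1];cv2.imwrite('pics/crop1.png',cv2.resize(im,None,fx=5,fy=5,interpolation=2))
        m=(abs(W[...,2]-.062)<.006)&(W[...,1]>.1)&(W[...,1]<.5)&(W[...,0]>.35)&(W[...,0]<.7)
        nn,l,st,_=cv2.connectedComponentsWithStats(m.astype(np.uint8));k=1+np.argmax(st[1:,4]);P=W[l==k];print('deck',rect(P),np.median(P[:,2]))
E
```

```text
top blue [326 190  14   9  41] ztop 0.0934 all (array([ 540.6, -292.7]), array([54.1, 22.8]), 87.8) top (array([ 540.2, -290.3]), array([17.7, 51.1]), 2.5)
top orange [275 193  28  20 390] ztop 0.0709 all (array([ 511.7, -129.8]), array([107.1,  64.4]), 81.9) top (array([ 507.8, -146.1]), array([49.3, 66.7]), 89.2)
top green [184 168  19  20 296] ztop 0.1642 all (array([575.5, 227.4]), array([64.7, 65. ]), 86.7) top (array([575.5, 227.4]), array([64.7, 65. ]), 86.7)
top teal [313 254  22  21 230] ztop 0.1025 all (array([ 271.4, -251.2]), array([66.2, 63. ]), 75.3) top (array([ 270.8, -251.3]), array([65.9, 63. ]), 76.5)
deck (array([567.4, 243.3]), array([137.4, 135.7]), 73.1) 0.061593666894920934
scene blue [193 265   4   5   8] ztop 0.0348 all (array([ 503.8, -282.5]), array([8.5, 3.9]), 46.3) top (array([ 503.3, -281.7]), array([9., 2.]), 20.4)
scene orange [215 214  38  37 719] ztop 0.0707 all (array([ 513.5, -129.4]), array([104.8,  65.5]), 82.5) top (array([ 510.3, -153.8]), array([34.1, 65.2]), 82.0)
scene green [317 125  28  36 439] ztop 0.1636 all (array([575. , 226.7]), array([64.7, 67.9]), 86.5) top (array([575. , 226.7]), array([64.8, 67.7]), 86.6)
scene teal [128 188  28  33 549] ztop 0.1011 all (array([ 273.5, -252.8]), array([56.6, 66. ]), 74.8) top (array([ 273.6, -252.8]), array([56.6, 65.9]), 75.1)
```

View pics/crop1.png

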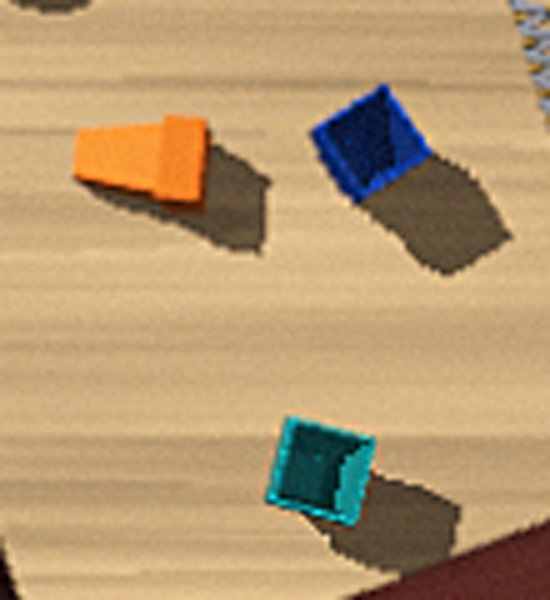

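The crop confirms it: the true blue cup at crop (370,143) stands mouth-up, the orange one at (140,155) has its mouth towards -y, and the turquoise one at (320,470) is separate and stays untouched.

```bash
cat >> h.py <<'E'
HUE['blue']=(105,135)
def mask(d,c):
    hsv=cv2.cvtColor(d['image'],cv2.COLOR_RGB2HSV); lo,hi=HUE[c]
    return (hsv[...,0]>=lo)&(hsv[...,0]<=hi)&(hsv[...,1]>130)&(hsv[...,2]>20)&(d['depth']>0)
def comp(d,c,near,r=.09,zlo=.01,zhi=.26):
    W=cloud(d); m=mask(d,c)&(np.hypot(W[...,0]-near[0],W[...,1]-near[1])<r)&(W[...,2]>zlo)&(W[...,2]<zhi)
    return W[m]
def Rdown(xdir): # tool-x at angle xdir in world, z down
    c,s=np.cos(xdir),np.sin(xdir); return R.from_matrix(np.array([[c,s,0],[s,-c,0],[0,0,-1]]))
def go(pos,Rg=None):
    o=telemetry.get_obs();R0=R.from_rotvec(o['tool_rot']);Rg=Rg or R0
    a=(R0.inv()*Rg).as_rotvec()/np.radians(30);t=R0.inv().apply(np.array(pos)-o['tool_pos'])/.3
    print('t',round(float(o['t']),2),'turn',a.round(3),'shift',t.round(4),'rows',np.linalg.norm(a)*30/10.7,np.linalg.norm(t)*.3/.0625)
E
python3 - <<'E'
from h import *
for n in('top','scene'):
    d=pickle.load(open(n+'.pkl','rb'))
    P=comp(d,'blue',(.53,-.29))
    T=P[P[:,2]>np.percentile(P[:,2],98)-.012];print(n,len(P),P[:,2].max(),rect(T))
o=telemetry.get_obs();M=R.from_rotvec(o['tool_rot']).as_matrix();print(M.round(3),np.degrees(np.arctan2(M[1,0],M[0,0])))
for deg in (30,-60,60): go((.533,-.292,.2),Rdown(np.radians(deg)))
E
```

```text
top 265 0.10552841589324678 (array([ 515.4, -295.6]), array([63.6, 66.9]), 32.9)
scene 660 0.1029508625479279 (array([ 519.6, -296.4]), array([63.8, 63.7]), 31.4)
[[ 0.902  0.432 -0.001]
 [ 0.432 -0.902  0.002]
 [ 0.    -0.002 -1.   ]] 25.59938059038299
t 0.1 turn [-0.004 -0.001 -0.147] shift [ 1.1815 -0.4358 -0.0284] rows 0.4113944142311381 6.046233786282066
t 0.1 turn [-3.000e-03  2.000e-03  2.853e+00] shift [ 1.1815 -0.4358 -0.0284] rows 7.999948319539858 6.046233786282066
t 0.1 turn [-3.000e-03 -1.000e-03 -1.147e+00] shift [ 1.1815 -0.4358 -0.0284] rows 3.215025272918392 6.046233786282066
```

```bash
python3 -m pendant '[0,0,-0.213,1,-0.45,0,1, 0,0,-0.213,1,-0.45,0,1, 0,0,-0.213,1,-0.45,0,1, 0,0,-0.213,1,-0.45,0,1, 0,0,-0.213,1,-0.45,0,1, 0,0,-0.213,1,-0.45,0,1, 0,0,-0.213,1,-0.45,0,1]' 40
python3 - <<'E'
from h import *
d=shot('wrist','w1.png')
P=comp(d,'blue',(.5175,-.296));T=P[P[:,2]>np.percentile(P[:,2],98)-.012];print(len(P),P[:,2].max(),rect(T))
o=telemetry.get_obs();print(o['tool_pos'],o['contact_force'])
go((.5175,-.296,.15),Rdown(np.radians(32)))
E
```

```text
t: 0.98
tool_pos: [0.4824, -0.3116, 0.1918]
tool_rot: [-3.019, -0.868, 0.001]
contact_force: [0.5, -0.2, 0.8]
opening: 0.0852
grip_force: 0.0
3328 0.10228034991487446 (array([ 516.3, -296.7]), array([64. , 63.9]), 32.1)
[ 0.48179299 -0.31262081  0.19190415] [-0.20663876 -0.36115983  0.64742775]
t 1.02 turn [-0.001  0.002 -0.   ] shift [0.1304 0.0161 0.1396] rows 0.005454935435514822 0.9201320753306795
```

View pics/w1.png

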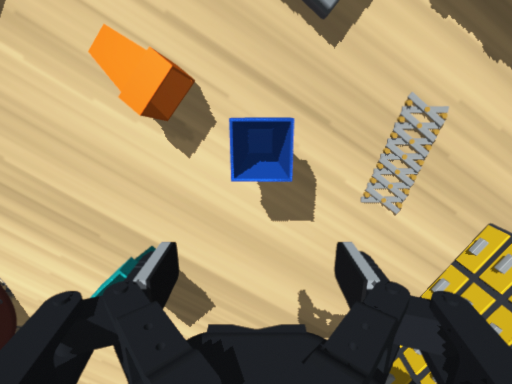

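The wrist view shows the blue cup at (262,150), square to the fingers; turquoise is at lower left, clear of the path. Moving over blue, then down and closing.

```bash
python3 -m pendant '[0,0,0,0.126,0.016,0,1, 0,0,0,0.126,0.016,0.1,1, 0,0,0,0.126,0.016,0.25,1, 0,0,0,0.126,0.016,0.38,1, 0,0,0,0.126,0.016,0.427,1, 0,0,0,0.126,0.016,0.427,1, 0,0,0,0.126,0.016,0.427,0, 0,0,0,0.126,0.016,0.427,0, 0,0,0,0.126,0.016,0.427,0, 0,0,0,0.126,0.016,0.427,0]' 40
```

```text
t: 2.28
tool_pos: [0.5172, -0.2964, 0.0647]
tool_rot: [3.019, 0.866, 0.001]
contact_force: [0.4, -0.3, 0.6]
opening: 0.0124
grip_force: 0.0
```

Run:
```python
from h import *
d=shot('wrist');e=shot('scene')
cv2.imwrite('pics/w2.png',np.hstack([d['image'][:,:,::-1][::1,::1][:, :400],cv2.resize(e['image'][200:328,130:260,::-1],(390,384))]))
print(telemetry.get_obs()['opening'])
```

```text
0.0003705624632461854
```

View pics/w2.png

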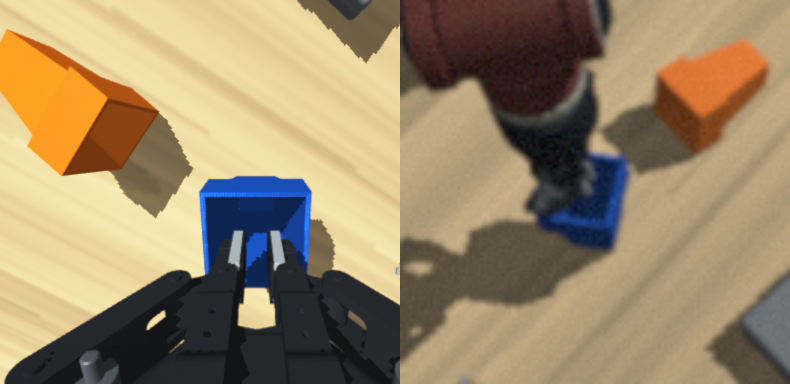

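The wrist view (left) shows the shut fingers over the blue cup's mouth at (255,250). I'll measure where the cup and tips really are.

Run:
```python
from h import *
for n in('wrist','scene','top'):
    d=shot(n);P=comp(d,'blue',(.5165,-.2965),.1)
    if len(P)<20: print(n,len(P));continue
    T=P[P[:,2]>np.percentile(P[:,2],98)-.008];print(n,len(P),P[:,2].max(),rect(T), rect(P))
    if n=='wrist':
        W=cloud(d)
        for (v,u) in((265,238),(240,238),(265,278),(240,278)):print((u,v),W[v,u].round(3))
o=telemetry.get_obs();print(o['tool_pos'],o['q'].round(3),o['contact_force'],o['opening'])
```

```text
wrist 7517 0.1534476599452542 (array([ 518.2, -295.1]), array([60.2, 64.3]), 32.1) (array([ 517.9, -295.3]), array([60.9, 64.3]), 32.1)
(238, 265) [ 0.523 -0.283  0.146]
(238, 240) [ 0.517 -0.284  0.111]
(278, 265) [ 0.533 -0.297  0.147]
(278, 240) [ 0.529 -0.303  0.11 ]
scene 400 0.2172355907775297 (array([ 548.1, -335.1]), array([14. , 28.4]), 45.0) (array([ 527.6, -308.1]), array([63.1, 92.3]), 28.9)
top 1
[ 0.5168336  -0.29620765  0.06414345] [-0.645  0.096  1.79  -0.     1.256  0.367] [0.06355322 0.51792432 0.56145859] -6.583705679122449e-05
```

Run:
```python
from h import *
d=shot('wrist');W=cloud(d);hsv=cv2.cvtColor(d['image'],cv2.COLOR_RGB2HSV)
o=telemetry.get_obs();R0=R.from_rotvec(o['tool_rot'])
for u in(245,250,256,262,268):
    for v in range(200,300,8):
        q=R0.inv().apply(W[v,u]-o['tool_pos'])*1000
        print(u,v,W[v,u].round(3),q.round(0),hsv[v,u]) if u in(250,262) else 0
cv2.imwrite('pics/w3.png',np.hstack([d['image'][100:340,100:420,::-1]]))
```

```text
250 200 [ 0.509 -0.294  0.004] [-5. -6. 60.] [110 212  95]
250 208 [ 0.502 -0.298  0.003] [-14.  -6.  61.] [110 210  96]
250 216 [ 0.499 -0.301  0.013] [-18.  -6.  51.] [110 207  85]
250 224 [ 0.497 -0.302  0.027] [-20.  -5.  37.] [110 207  85]
250 232 [ 0.524 -0.288  0.108] [ 10.  -4. -44.] [102  24 184]
250 240 [ 0.524 -0.288  0.119] [ 11.  -3. -55.] [ 99  22 188]
250 248 [ 0.524 -0.288  0.127] [ 10.  -3. -63.] [ 99  22 187]
250 256 [ 0.524 -0.288  0.135] [ 11.  -3. -71.] [101  23 188]
250 264 [ 0.524 -0.288  0.141] [ 10.  -3. -77.] [103  19 211]
250 272 [ 0.525 -0.288  0.149] [ 11.  -3. -85.] [109  47  43]
250 280 [ 0.525 -0.288  0.154] [ 11.  -3. -90.] [113  38  27]
250 288 [ 0.522 -0.29   0.155] [  8.  -3. -91.] [105  46  22]
250 296 [ 0.517 -0.293  0.152] [  1.  -3. -88.] [110  33  23]
262 200 [ 0.515 -0.304  0.004] [-5.  5. 60.] [110 213  96]
262 208 [ 0.508 -0.308  0.004] [-13.   6.  60.] [110 210  96]
262 216 [ 0.504 -0.31   0.012] [-18.   5.  52.] [110 212  84]
262 224 [ 0.503 -0.311  0.028] [-20.   5.  36.] [110 212  84]
262 232 [ 0.527 -0.294  0.108] [ 10.   3. -44.] [102  24 184]
262 240 [ 0.528 -0.293  0.119] [ 11.   3. -55.] [101  22 188]
262 248 [ 0.527 -0.293  0.127] [ 10.   3. -63.] [101  22 187]
262 256 [ 0.527 -0.293  0.135] [ 10.   3. -71.] [101  22 187]
262 264 [ 0.527 -0.293  0.141] [ 10.   2. -77.] [105  19 214]
262 272 [ 0.527 -0.292  0.149] [ 11.   2. -85.] [109  46  44]
262 280 [ 0.526 -0.293  0.151] [  9.   2. -87.] [107  47  38]
262 288 [ 0.521 -0.296  0.15 ] [  4.   2. -86.] [105  47  43]
262 296 [ 0.518 -0.298  0.15 ] [  0.   2. -86.] [105  44  23]
```

View pics/w3.png

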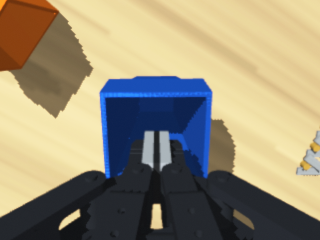

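The camera shows the shut fingertips at z≈0.105 while the reported TCP is 0.064. The real tips lie about 41 mm short of the reported TCP along the tool, so the fingers closed above the rim without touching the cup. I'll correct for this: raise, open, go 41 mm lower and close.

```bash
python3 -m pendant '[0,0,0,0,0,-0.1,1, 0,0,0,0,0,-0.1,1, 0,0,0,0,0,-0.1,1, 0,0,0,0,0,-0.1,1, 0,0,0,0,0,0,1, 0,0,0,0,0,0.08,1, 0,0,0,0,0,0.137,1, 0,0,0,0,0,0.137,1]' 40
python3 - <<'E'
from h import *
d=shot('wrist');W=cloud(d)
o=telemetry.get_obs();R0=R.from_rotvec(o['tool_rot']);Q=R0.inv().apply((W-o['tool_pos']).reshape(-1,3)).reshape(W.shape)*1000
hsv=cv2.cvtColor(d['image'],cv2.COLOR_RGB2HSV)
m=(hsv[...,1]<60)&(W[...,2]>.03)&(abs(Q[...,0])<16)&(abs(Q[...,1])>35)
m=m&(abs(Q[...,1])<50)
for s in(-1,1): P=Q[m&(Q[...,1]*s>0)];print(len(P),P.max(0),P.min(0))
P=comp(d,'blue',(.5165,-.2965),.1,.03,.115);print(rect(P[P[:,2]>.09]),P[:,2].max(),o['tool_pos'],o['opening'],o['contact_force'])
E
```

```text
t: 3.58
tool_pos: [0.5155, -0.2952, 0.0209]
tool_rot: [-3.017, -0.865, 0.004]
contact_force: [0.5, -0.2, -0.9]
opening: 0.085
grip_force: 0.0
3354 [ 15.99923003 -35.00940796 -52.07380462] [ -11.53313762  -49.99931211 -123.97934404]
3543 [ 15.99891112  49.99416983 -51.83601224] [ -12.80918082   35.02370186 -121.27742447]
(array([ 517.5, -295.4]), array([62.3, 64.2]), 32.4) 0.10183288667381238 [ 0.5164516  -0.29599337  0.0223985 ] 0.08508341439317088 [-0.13356479  0.14799795 -0.12989084]
```

```bash
python3 -m pendant '[0,0,0,0,0,0,0, 0,0,0,0,0,0,0, 0,0,0,0,0,0,0, 0,0,0,0,0,0,0]' 40
python3 -m pendant '[0,0,0,0,0,-0.1,0, 0,0,0,0,0,-0.3,0, 0,0,0,0,0,-0.5,0, 0,0,0,0,0,-0.7,0, 0,0,0,0,0,-0.7,0]'
python3 - <<'E'
from h import *
for n in('wrist','top','scene'):
    d=shot(n);P=comp(d,'green',(.5755,.227),.08,.08,.2)
    if len(P)>20: print(n,len(P),P[:,2].max(),rect(P[P[:,2]>.15]))
    if n=='wrist':
        P=comp(d,'blue',(.5165,-.2965),.1,.15,.35);zt=np.percentile(P[:,2],98);print('blue',zt,rect(P[P[:,2]>zt-.01]))
o=telemetry.get_obs();print(o['tool_pos'],np.degrees(o['q']),o['contact_force'])
go((.575,.227,.235),Rdown(np.radians(-3.3)))
E
```

```text
t: 4.12
tool_pos: [0.5178, -0.2969, 0.0247]
tool_rot: [3.018, 0.865, 0.002]
contact_force: [-1.7, 1.4, 6.3]
opening: 0.0638
grip_force: 44.6
t: 4.75
tool_pos: [0.5195, -0.2983, 0.2405]
tool_rot: [3.01, 0.863, 0.012]
contact_force: [-0.2, -0.3, -1.5]
opening: 0.0635
grip_force: 44.8
blue 0.31648740806030357 (array([ 519.1, -297.1]), array([62.5, 65.3]), 32.1)
top 264 0.16867556418071136 (array([576.1, 226.9]), array([63.9, 67. ]), 86.7)
scene 574 0.1657080905562849 (array([576.1, 226.2]), array([65.1, 65.6]), 86.7)
[ 0.51604732 -0.29574849  0.23106191] [-3.69807083e+01 -2.09012169e+00  9.38660944e+01 -5.20353094e-03
  8.83940467e+01  2.10321302e+01] [-0.31811165  0.31185275 -2.69340658]
t 4.9 turn [-0.004  0.004  1.176] shift [ 1.0897 -1.3739 -0.0106] rows 3.2979170031190974 8.417230486694034
```

```bash
python3 -m pendant '[0,0,0.1,0.13,-0.17,0,0, 0,0,0.4,0.26,-0.34,0,0, 0,0,0.7,0.4,-0.5,0,0, 0,0,0.9,0.53,-0.67,0,0, 0,0,0.9,0.67,-0.84,0,0, 0,0,0.9,0.72,-0.9,0,0, 0,0,0.9,0.72,-0.9,0,0]'
python3 - <<'E'
from h import *
go((.576,.227,.235),Rdown(np.radians(-3.3)))
d=shot('wrist');P=comp(d,'green',(.5755,.227),.08,.08,.2);print(len(P),P[:,2].max(),rect(P[P[:,2]>.15]))
o=telemetry.get_obs();P=comp(d,'blue',o['tool_pos'][:2],.1,.15,.35);zt=np.percentile(P[:,2],98);print('blue',zt,rect(P[P[:,2]>zt-.01]),o['tool_pos'])
E
```

```text
t: 5.78
tool_pos: [0.5555, 0.0494, 0.2296]
tool_rot: [-3.138, -0.143, 0.009]
contact_force: [0.1, -0.7, -2.2]
opening: 0.0632
grip_force: 45.0
t 5.78 turn [-0.001  0.011  0.284] shift [ 0.1219 -0.5835 -0.0181] rows 0.7961059218657887 2.862455413269221
6065 0.16329778008924134 (array([575.7, 228.3]), array([66.4, 64.6]), 86.8)
blue 0.3056905466988996 (array([556.2,  50.1]), array([62.7, 66.4]), 5.0) [0.55559877 0.04795569 0.22990697]
```

```bash
python3 -m pendant '[0,0,0.28,0.04,-0.2,0,0, 0,0,0.28,0.08,-0.4,0,0, 0,0,0.28,0.122,-0.583,0,0, 0,0,0.28,0.122,-0.583,0,0, 0,0,0.28,0.122,-0.583,0,0]'
python3 - <<'E'
from h import *
o=telemetry.get_obs();d=shot('wrist','w4.png');P=comp(d,'green',(.5755,.227),.08,.08,.175);print(len(P));print(rect(P[P[:,2]>.15]) if len(P)>20 else 0)
P=comp(d,'blue',o['tool_pos'][:2],.1,.15,.35);zt=np.percentile(P[:,2],98);print('blue',zt,rect(P[P[:,2]>zt-.01]),o['tool_pos'],o['tool_rot'])
for n in('top','scene'):
    d=shot(n);P=comp(d,'green',(.5755,.227),.06,.08,.175)
    print(n,len(P),rect(P[P[:,2]>.15]) if len(P)>20 else 0)
    P=comp(d,'blue',(.5755,.227),.06,.17,.35)
    if len(P)>20: print('blue',P.mean(0),rect(P),P.min(0),P.max(0))
go((.576,.2275,.235),Rdown(np.radians(-3.3)))
E
```

```text
t: 6.45
tool_pos: [0.5779, 0.2231, 0.2315]
tool_rot: [3.139, -0.095, -0.004]
contact_force: [-0.5, 0.1, 0.1]
opening: 0.0633
grip_force: 45.2
1377
(array([591.7, 227.2]), array([63.8, 32.9]), 87.7)
blue 0.30758092878198723 (array([578.7, 223.9]), array([66.6, 62.5]), 86.3) [0.57794784 0.223138   0.23148269] [ 3.13862316 -0.09514769 -0.00376978]
top 0 0
blue [0.58075133 0.24277941 0.25913751] (array([579.3, 244.8]), array([12.8, 50.1]), 53.4) [0.55540128 0.22484094 0.2101048 ] [0.59787962 0.2548224  0.31180455]
scene 541 (array([575.8, 227.3]), array([65.2, 65.7]), 87.1)
blue [0.58785419 0.21844391 0.27518565] (array([581.3, 215.8]), array([79.9, 63.7]), 90.0) [0.54944078 0.1758617  0.20804732] [0.61321211 0.2557182  0.34926431]
t 6.6 turn [ 0.001  0.001 -0.008] shift [-0.0087 -0.0152 -0.0078] rows 0.023175969727991273 0.09191924020036413
```

```bash
python3 -m pendant '[0,0,0,-0.0085,-0.012,0,0, 0,0,0,-0.0085,-0.012,0,0, 0,0,0,-0.0085,-0.012,0.08,0, 0,0,0,-0.0085,-0.012,0.16,0, 0,0,0,-0.0085,-0.012,0.22,0, 0,0,0,-0.0085,-0.012,0.28,0, 0,0,0,-0.0085,-0.012,0.32,0, 0,0,0,-0.0085,-0.012,0.34,0, 0,0,0,-0.0085,-0.012,0.34,0]'
python3 - <<'E'
from h import *
o=telemetry.get_obs();print(o['tool_pos'],o['contact_force'],o['wrist_torque'])
for n in('wrist','scene'):
    d=shot(n)
    for c,lo,hi in(('green',.12,.175),('blue',.15,.24)):
        P=comp(d,c,(.5755,.227),.06,lo,hi)
        if len(P)<20: continue
        zt=np.percentile(P[:,2],97);print(n,c,len(P),zt,rect(P[P[:,2]>zt-.01]))
E
```

```text
t: 7.72
tool_pos: [0.5759, 0.2283, 0.1309]
tool_rot: [3.14, -0.094, -0.0]
contact_force: [1.3, -0.8, 0.2]
opening: 0.0634
grip_force: 45.3
[0.57592255 0.22828373 0.13094448] [ 1.3482351  -0.75634343  0.19654122] [ 0.03198533 -0.03138396  0.01339045]
wrist green 1780 0.1619833276520539 (array([604.3, 226.5]), array([63.9,  6.9]), 86.7)
wrist blue 15745 0.2068724731595001 (array([576.5, 228.9]), array([66.3, 62.9]), 86.4)
scene green 180 0.16335441347238325 (array([591.6, 210.1]), array([78.5, 44.3]), 42.4)
scene blue 315 0.2089928968751924 (array([588.8, 216.2]), array([91.3, 39.5]), 84.4)
```

```bash
python3 -m pendant '[0,0,0,-0.002,0.006,0,0, 0,0,0,-0.002,0.006,0.01,0, 0,0,0,-0.002,0.006,0.02,0, 0,0,0,-0.002,0.006,0.03,0, 0,0,0,-0.002,0.006,0.038,0, 0,0,0,-0.002,0.006,0.038,0, 0,0,0,-0.002,0.006,0.038,0]'
cat > chk.py <<'E'
from h import *
import sys
o=telemetry.get_obs();print(o['tool_pos'],o['contact_force'].round(2),o['wrist_torque'].round(2))
for n in sys.argv[1:]:
    d=shot(n)
    for c,lo,hi in(('green',.12,.175),('blue',.13,.24),('orange',.13,.27)):
        P=comp(d,c,(.5755,.227),.06,lo,hi)
        if len(P)<20: continue
        zt=np.percentile(P[:,2],97);print(n,c,len(P),zt.round(4),rect(P[P[:,2]>zt-.01]))
E
python3 chk.py wrist
```

```text
t: 8.7
tool_pos: [0.5753, 0.2266, 0.1198]
tool_rot: [-3.14, 0.093, -0.0]
contact_force: [0.2, -0.1, -1.7]
opening: 0.0636
grip_force: 45.3
[0.57530589 0.22655649 0.11977315] [ 0.23 -0.08 -1.67] [-0.03 -0.07 -0.  ]
wrist green 1715 0.1617 (array([607. , 226.4]), array([63.7,  2.9]), 87.6)
wrist blue 16531 0.1958 (array([575.9, 227.1]), array([66.7, 62.9]), 86.1)
```

```bash
python3 -m pendant '[0,0,0,0,0,0.003,0, 0,0,0,0,0,0.007,0, 0,0,0,0,0,0.01,0, 0,0,0,0,0,0.01,0]'; python3 chk.py wrist
```

```text
t: 9.25
tool_pos: [0.5754, 0.2265, 0.117]
tool_rot: [3.14, -0.093, 0.001]
contact_force: [-0.9, -0.2, 0.9]
opening: 0.0633
grip_force: 45.5
[0.57543066 0.22650991 0.11699735] [-0.89 -0.21  0.94] [-0.08  0.09 -0.  ]
wrist green 1641 0.1604 (array([607.3, 226.5]), array([63.5,  2.1]), 87.8)
wrist blue 16357 0.1931 (array([576., 227.]), array([66.6, 62.4]), 86.8)
```

```bash
python3 -m pendant '[0,0,0,0,0,0,0.8, 0,0,0,0,0,0,1, 0,0,0,0,0,0,1, 0,0,0,0,0,-0.15,1, 0,0,0,0,0,-0.35,1, 0,0,0,0,0,-0.45,1, 0,0,0,0,0,-0.45,1]'; python3 chk.py wrist scene
python3 - <<'E'
from h import *
d=shot('scene');P=comp(d,'orange',(.512,-.13),.12)
zt=P[:,2].max();print(rect(P),zt)
c=P[:,:2].mean(0);u,s,v=np.linalg.svd(P[:,:2]-c);print(c,v[0],np.degrees(np.arctan2(v[0][1],v[0][0])))
E
```

```text
t: 10.18
tool_pos: [0.577, 0.2271, 0.256]
tool_rot: [-3.138, 0.093, -0.011]
contact_force: [0.2, -0.0, -0.2]
opening: 0.0854
grip_force: 0.0
[0.57703279 0.22705001 0.25600434] [ 0.17 -0.04 -0.22] [-0.    0.07  0.02]
wrist green 231 0.1599 (array([607.4, 226.7]), array([62.1,  1.1]), 87.3)
wrist blue 3509 0.1931 (array([574.5, 226.5]), array([64.1, 64.3]), 86.4)
scene green 129 0.1533 (array([590.8, 208. ]), array([76., 38.]), 38.8)
scene blue 524 0.194 (array([575. , 224.8]), array([63.2, 66.9]), 85.9)
(array([ 512.7, -129.2]), array([109.1,  64.9]), 83.0) 0.07316983250307076
[ 0.51592381 -0.13685582] [-0.11638715 -0.99320392] -96.68364009488955
```

Blue is home: its rim is at 0.193 and green's at 0.160, so the step is about 33 mm. Next is orange, approached from its mouth side with the tool tilted so that it can be stood up in one turn.

```bash
python3 -m pendant '[0,0,-0.3,0,0.2,0,1, 0,0,-0.65,0,0.4,0,1, 0,0,-0.96,0,0.6,0,1, 0,0,-0.96,0,0.757,0,1, 0,0,-0.96,0,0.757,0,1]'
cat >> h.py <<'E'
def Rtilt(psi,tilt): # down with tool-x at psi, then tipped about tool y so that z leans towards tool-x heading
    return Rdown(psi)*R.from_rotvec([0,tilt,0])
E
python3 - <<'E'
from h import *
Rg=Rtilt(np.radians(83),np.radians(40));print(Rg.as_matrix().round(3))
go((.505,-.195,.20),Rdown(np.radians(83)));print(np.degrees(telemetry.get_obs()['q']).round(1))
E
```

```text
t: 10.95
tool_pos: [0.5605, -0.0028, 0.2491]
tool_rot: [-3.065, -0.683, 0.006]
contact_force: [-1.0, 1.8, -0.3]
opening: 0.0852
grip_force: 0.0
[[ 0.093  0.993  0.078]
 [ 0.76  -0.122  0.638]
 [ 0.643  0.    -0.766]]
t 10.95 turn [-0.007  0.004 -1.93 ] shift [-0.4388  0.5019  0.1642] rows 5.41015675922962 3.295633946684084
[-7.9 -7.2 97.  -0.  90.4 57. ]
```

```bash
python3 -m pendant '[0,0,-0.33,-0.15,0.17,0,1, 0,0,-0.66,-0.3,0.34,0.05,1, 0,0,-0.97,-0.44,0.5,0.1,1, 0,0,-0.97,-0.44,0.5,0.1,1]'
python3 -m pendant '[0,0,-0.33,0,0,0,1, 0,0,-0.66,0,0,0,1, 0,0,-0.96,0,0,0,1, 0,0,-0.96,0,0,0,1]'
python3 - <<'E'
from h import *
o=telemetry.get_obs();print(np.degrees(o['q']).round(1),o['tool_pos'])
d=shot('wrist','w5.png');P=comp(d,'orange',(.512,-.13),.12,.005,.09);print(len(P),rect(P),P[:,2].max())
T=P[P[:,2]>.058];print(rect(T))
go((.505,-.195,.16),Rtilt(np.radians(83),np.radians(28)))
E
```

```text
t: 11.45
tool_pos: [0.5051, -0.1931, 0.2187]
tool_rot: [-2.79, -1.436, 0.004]
contact_force: [0.0, 0.4, -0.4]
opening: 0.0854
grip_force: 0.0
t: 11.95
tool_pos: [0.5065, -0.191, 0.22]
tool_rot: [-2.346, -2.085, 0.001]
contact_force: [-0.1, 0.4, -0.7]
opening: 0.0854
grip_force: 0.0
[-28.6  -9.2 101.6   0.   87.8 -21.8] [ 0.50650647 -0.19102288  0.21996852]
3351 (array([ 512.5, -128.4]), array([106.2,  63.5]), 83.0) 0.07058657516476448
(array([ 509.6, -152.3]), array([35.9, 63.3]), 83.0)
t 12.0 turn [-0.005  0.931  0.005] shift [-0.0134 -0.0033  0.2009] rows 2.6108687416412004 0.9666322492296087
```

```bash
python3 -m pendant '[0,0.33,0,0,0,0,1, 0,0.66,0,0,0,0,1, 0,0.95,0,0,0,0.1,1, 0,0.95,0,0,0,0.1,1]'
python3 - <<'E'
from h import *
o=telemetry.get_obs();print(np.degrees(o['q']).round(1),o['tool_pos'])
zt=np.array([.078,.638,-.766]);g=np.array([.5088,-.1605,.0345])
go(g+.066*zt-.11*zt,Rtilt(np.radians(83),np.radians(40)))
d=shot('wrist');W=cloud(d);R0=R.from_rotvec(o['tool_rot']);Q=R0.inv().apply((W-o['tool_pos']).reshape(-1,3)).reshape(W.shape)*1000
hsv=cv2.cvtColor(d['image'],cv2.COLOR_RGB2HSV)
m=(hsv[...,1]<60)&(abs(Q[...,0])<14)&(abs(Q[...,1])>38)&(abs(Q[...,1])<50)&(d['depth']>0)
for s in(-1,1): P=Q[m&(Q[...,1]*s>0)];print(len(P),P.max(0),P.min(0))
E
```

```text
t: 12.5
tool_pos: [0.5045, -0.1922, 0.1868]
tool_rot: [-2.065, -1.824, -0.521]
contact_force: [-0.9, 0.8, -0.9]
opening: 0.0856
grip_force: 0.0
[-42.3   1.2  98.7  23.   97.6 -35.7] [ 0.50453247 -0.19221855  0.18679903]
t 12.5 turn [-0.015  0.374 -0.009] shift [-0.1794  0.005   0.3525] rows 1.0511240736476883 1.898464324832245
3085 [ 13.95018013 -38.00541141 -53.94727344] [ -10.75905261  -49.99948609 -121.49498116]
2995 [ 13.95338625  49.99833383 -54.9664942 ] [ -10.80420623   38.00528654 -120.27108448]
```

Run:
```python
from h import *
Rg=Rtilt(np.radians(83),np.radians(50));zt=Rg.as_matrix()[:,2];g=np.array([.5088,-.1605,.0345])
go(g+.066*zt-.10*zt,Rg)
```

```text
t 12.55 turn [-0.011  0.713 -0.003] shift [-1.962e-01 -3.000e-04  3.980e-01] rows 1.9989179472591538 2.1301040070534585
```

```bash
python3 -m pendant '[-0.01,0.35,0,-0.1,0,0.1,1, -0.01,0.71,0,-0.196,0,0.2,1, -0.01,0.71,0,-0.196,0,0.3,1, -0.01,0.71,0,-0.196,0,0.398,1, -0.01,0.71,0,-0.196,0,0.398,1]'
python3 - <<'E'
from h import *
o=telemetry.get_obs();print(np.degrees(o['q']).round(1),o['tool_pos'])
d=shot('wrist','w6.png');P=comp(d,'orange',(.512,-.13),.12,.005,.09);print(len(P),rect(P),P[:,2].max());print(rect(P[P[:,2]>.058]))
Rg=Rtilt(np.radians(83),np.radians(50));zt=Rg.as_matrix()[:,2];g=np.array([.5088,-.1605,.0345])
go(g+.066*zt,Rg)
E
```

```text
t: 13.18
tool_pos: [0.5072, -0.1848, 0.0582]
tool_rot: [-1.818, -1.616, -0.846]
contact_force: [0.2, 0.7, -0.4]
opening: 0.0857
grip_force: 0.0
[-48.4  20.   98.4  35.3  97.9 -48.5] [ 0.50719331 -0.18476251  0.05824336]
7900 (array([ 511.7, -129.1]), array([108.8,  64. ]), 83.1) 0.07037456863480146
(array([ 508.5, -155.5]), array([34.8, 64. ]), 82.5)
t 13.22 turn [-0.001  0.009  0.011] shift [-0.0084 -0.008   0.3395] rows 0.039231425333428 1.6305817081762302
```

View pics/w6.png

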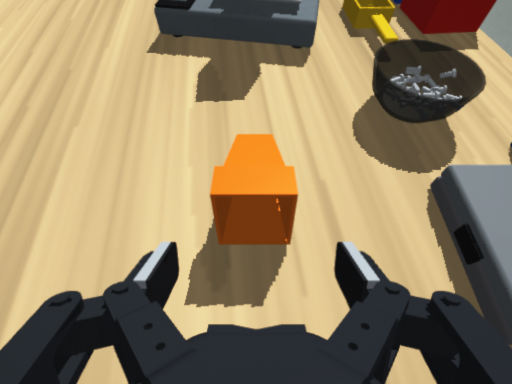

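The orange collar at (254,205) is centred between the pads and the bit case is well clear. Advancing and closing.

```bash
python3 -m pendant '[0,0,0,-0.008,-0.01,0.1,1, 0,0,0,-0.008,-0.01,0.22,1, 0,0,0,-0.008,-0.01,0.3,1, 0,0,0,-0.008,-0.01,0.335,1, 0,0,0,-0.008,-0.01,0.335,1, 0,0,0,-0.008,-0.01,0.335,0, 0,0,0,-0.008,-0.01,0.335,0, 0,0,0,-0.008,-0.01,0.335,0, 0,0,0,-0.008,-0.01,0.335,0]' 60
python3 - <<'E'
from h import *
o=telemetry.get_obs();M=R.from_rotvec(o['tool_rot']);print(np.degrees(o['q']).round(1),M.inv().apply([0,0,.1])/.3, M.inv().apply([0,-.05,.12])/.3)
E
```

```text
t: 14.35
tool_pos: [0.5146, -0.1132, -0.007]
tool_rot: [-1.822, -1.618, -0.85]
contact_force: [-0.1, -3.4, 6.0]
opening: 0.0635
grip_force: 65.6
[-43.3  21.7 104.2  38.1  89.1 -49.6] [ 0.25441672  0.00196759 -0.2153587 ] [ 0.19831682  0.02249576 -0.3846325 ]
```

```bash
python3 -m pendant '[0,0,0,0.127,0,-0.108,0, 0,0,0,0.254,0,-0.215,0, 0,-0.3,0,0.33,0,-0.28,0, 0,-0.6,0,0.38,0,-0.32,0, 0,-1,0,0.38,0,-0.32,0, 0,-1,0,0.38,0,-0.32,0, 0,-1,0,0.38,0,-0.32,0]'
python3 -m pendant '[0,-0.3,0,0,0,0,0, 0,-0.6,0,0,0,0,0, 0,-1,0,0,0,0,0, 0,-1,0,0,0,0,0, 0,-1,0,0,0,0,0]'
python3 - <<'E'
from h import *
o=telemetry.get_obs();M=R.from_rotvec(o['tool_rot']);print(np.degrees(o['q']).round(1),M.as_matrix().round(3))
E
```

```text
t: 15.22
tool_pos: [0.5124, -0.1111, 0.1398]
tool_rot: [-2.161, -1.917, -0.381]
contact_force: [-0.0, -0.5, -1.9]
opening: 0.0633
grip_force: 66.0
t: 15.85
tool_pos: [0.5123, -0.112, 0.1392]
tool_rot: [2.26, 2.001, -0.199]
contact_force: [-0.4, -0.2, -1.6]
opening: 0.0633
grip_force: 66.0
[-14.4  -8.8 109.4 -10.2  78.2  -5.5] [[ 0.119  0.993 -0.021]
 [ 0.977 -0.121 -0.174]
 [-0.175  0.    -0.985]]
```

```bash
python3 -m pendant '[0,-0.3,0,0,0,0,0, 0,-0.61,0,0,0,0,0, 0,-0.61,0,0,0,0,0, 0,-0.61,0,0,0,0,0]'
python3 - <<'E'
from h import *
o=telemetry.get_obs();M=R.from_rotvec(o['tool_rot']);zt=M.as_matrix()[:,2];g=o['tool_pos']-.066*zt;print(np.degrees(o['q']).round(1),g,zt)
for n in('scene','top','wrist'):
    d=shot(n);P=comp(d,'orange',g[:2],.11,.02,.3)
    if len(P)<20: continue
    print(n,len(P),P.min(0),P.max(0),rect(P[P[:,2]>P[:,2].max()-.03]))
    if n=='scene':
        # tilt from a side: low vs high centroid per z slice
        for a in np.arange(P[:,2].min(),P[:,2].max(),.015):
            S=P[(P[:,2]>=a)&(P[:,2]<a+.015)]
            if len(S)>5: print(round(a,3),S[:,:2].min(0).round(4),S[:,:2].max(0).round(4))
        cv2.imwrite('pics/s2.png',cv2.resize(d['image'][150:290,180:320,::-1],None,fx=4,fy=4))
print((M.inv().apply([0,0,-.1])/.3).round(3))
E
```

```text
t: 16.35
tool_pos: [0.513, -0.1128, 0.1408]
tool_rot: [2.071, 1.831, -0.521]
contact_force: [-0.2, -0.6, -0.4]
opening: 0.0635
grip_force: 66.1
[ -4.   -5.6 109.7 -28.9  78.9   9.5] [ 0.51663755 -0.08168363  0.19881826] [-0.05546952 -0.47216636 -0.8797625 ]
scene 687 [ 0.48333674 -0.1187418   0.1127952 ] [ 0.56009959 -0.04936463  0.25290548] (array([530. , -73.7]), array([ 7.2, 50.1]), 68.0)
0.113 [ 0.4988 -0.1022] [ 0.5373 -0.0618]
0.128 [ 0.4957 -0.1062] [ 0.5402 -0.0603]
0.143 [ 0.4915 -0.1085] [ 0.5399 -0.0581]
0.158 [ 0.4902 -0.1093] [ 0.5395 -0.056 ]
0.173 [ 0.4881 -0.1178] [ 0.5458 -0.054 ]
0.188 [ 0.4843 -0.1186] [ 0.5601 -0.0511]
0.203 [ 0.4833 -0.1187] [ 0.5472 -0.0494]
0.218 [ 0.5449 -0.0892] [ 0.5524 -0.0804]
0.233 [ 0.5056 -0.0815] [ 0.5462 -0.0652]
top 235 [ 0.48073544 -0.11683614  0.11076862] [ 0.54890221 -0.05005122  0.26249493] (array([513.5, -72.1]), array([ 8.4, 57.3]), 82.6)
wrist 22552 [ 0.47321868 -0.11752694  0.1120034 ] [ 0.55980153 -0.04563118  0.21331744] (array([516.5, -82.2]), array([66.6, 87.2]), 82.7)
[ 0.158 -0.001  0.293]
```

View pics/s2.png

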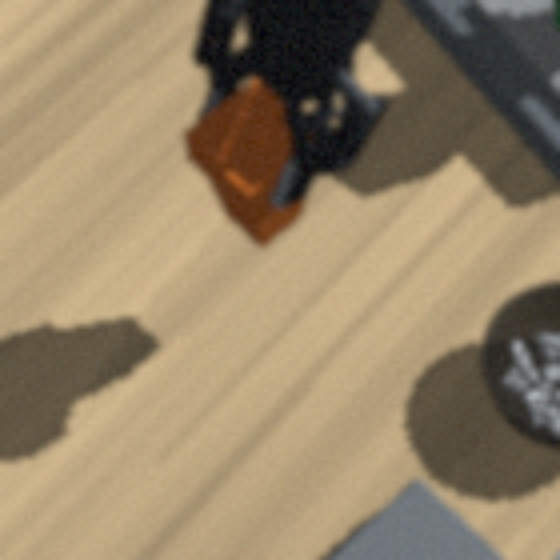

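The cup at picture (245,150) is held upright with its foot at z≈0.112, so I lower it to just above the bench.

```bash
python3 -m pendant '[0,0,0,0.06,0,0.11,0, 0,0,0,0.12,0,0.22,0, 0,0,0,0.15,0,0.28,0, 0,0,0,0.167,0,0.31,0, 0,0,0,0.171,0,0.317,0, 0,0,0,0.171,0,0.317,0]'
python3 - <<'E'
from h import *
o=telemetry.get_obs();print(o['contact_force'],o['tool_pos'])
d=shot('wrist');P=comp(d,'orange',(.5166,-.082),.11,-.02,.3);print(P.min(0),P.max(0))
E
```

```text
t: 17.25
tool_pos: [0.5146, -0.1122, 0.0342]
tool_rot: [2.067, 1.83, -0.519]
contact_force: [0.3, -0.0, -0.8]
opening: 0.0631
grip_force: 66.1
[ 0.2545557  -0.03100828 -0.75031334] [ 0.51457392 -0.11217456  0.03416468]
[ 0.43559385 -0.16601929 -0.00149523] [ 0.57954205 -0.04467542  0.10617334]
```

```bash
python3 -m pendant '[0,0,0,0.0016,0,0.003,0, 0,0,0,0.0032,0,0.006,0, 0,0,0,0.0048,0,0.009,0, 0,0,0,0.0048,0,0.009,0]'; python3 -m pendant '[0,0,0,0.0016,0,0.003,0, 0,0,0,0.0024,0,0.0045,0, 0,0,0,0.0024,0,0.0045,0]'
```

```text
t: 17.8
tool_pos: [0.5135, -0.112, 0.0298]
tool_rot: [2.068, 1.831, -0.521]
contact_force: [0.9, 0.4, -1.2]
opening: 0.0637
grip_force: 66.1
t: 18.18
tool_pos: [0.5136, -0.1121, 0.0297]
tool_rot: [2.068, 1.83, -0.523]
contact_force: [-3.4, 2.7, 6.8]
opening: 0.0632
grip_force: 67.0
```

```bash
python3 -m pendant '[0,0,0,0,0,0,0.8, 0,0,0,0,0,0,1, 0,0,0,0,0,0,1, 0,0,0,0,0,-0.1,1, 0,0,0,0,0,-0.3,1, 0,0,0,0,0,-0.5,1, 0,0,0,0,0,-0.5,1]'
python3 - <<'E'
from h import *
for n in('wrist','scene','top'):
    d=shot(n);P=comp(d,'orange',(.5166,-.082),.11,.01,.2)
    if len(P)>30: zt=np.percentile(P[:,2],98);print(n,len(P),zt,rect(P[P[:,2]>zt-.01]))
o=telemetry.get_obs();g=(.5166,-.082,.16);go(g,Rdown(np.radians(83)))
E
```

```text
t: 19.05
tool_pos: [0.5256, -0.0395, 0.1662]
tool_rot: [2.064, 1.827, -0.508]
contact_force: [-0.4, 0.3, 0.2]
opening: 0.0855
grip_force: 0.0
wrist 5024 0.1005849914023409 (array([517.1, -80.6]), array([65.7, 64.1]), 82.6)
scene 702 0.10179492010373418 (array([517.3, -81.3]), array([65.4, 66. ]), 83.5)
top 253 0.10471301039729691 (array([516.8, -81.8]), array([62.5, 65.6]), 82.4)
t 19.2 turn [0.005 0.95  0.002] shift [-0.1221  0.0022  0.0625] rows 2.664468168623754 0.6584868263796729
```

```bash
python3 -m pendant '[0,0.33,0,-0.06,0,0,1, 0,0.66,0,-0.12,0,0.03,1, 0,0.95,0,-0.122,0,0.06,1, 0,0.95,0,-0.122,0,0.06,1, 0,0.95,0,-0.122,0,0.06,1]'
python3 - <<'E'
from h import *
d=shot('wrist');P=comp(d,'orange',(.5166,-.082),.11,.01,.2)
zt=np.percentile(P[:,2],98);r=rect(P[P[:,2]>zt-.01]);print(len(P),zt,r)
go((.5171,-.0812,.025),Rdown(np.radians(82.8)))
E
```

```text
t: 19.82
tool_pos: [0.5157, -0.0813, 0.1601]
tool_rot: [2.351, 2.082, 0.0]
contact_force: [0.4, 0.3, 1.0]
opening: 0.0855
grip_force: 0.0
4065 0.10086047120712092 (array([517.1, -81.2]), array([64.7, 64.1]), 82.7)
t 19.88 turn [0.003 0.001 0.011] shift [-0.0011  0.0031  0.4516] rows 0.03275910630468345 2.1676145836978984
```

```bash
python3 -m pendant '[0,0,0,0,0.004,0.15,1, 0,0,0,0,0.004,0.3,1, 0,0,0,0,0.004,0.4,1, 0,0,0,0,0.004,0.45,1, 0,0,0,0,0.004,0.45,1, 0,0,0,0,0.004,0.45,0, 0,0,0,0,0.004,0.45,0, 0,0,0,0,0.004,0.45,0, 0,0,0,0,0.004,0.45,0]' 40
python3 -m pendant '[0,0,0,0,0,-0.2,0, 0,0,0,0,0,-0.4,0, 0,0,0,0,0,-0.6,0, 0,0,0,0,0,-0.8,0, 0,0,0,0,0,-0.8,0]'
python3 - <<'E'
from h import *
go((.5755,.2265,.272),Rdown(np.radians(86.7)))
o=telemetry.get_obs();d=shot('wrist');P=comp(d,'orange',o['tool_pos'][:2],.06,.2,.4);zt=np.percentile(P[:,2],98);print(zt,rect(P[P[:,2]>zt-.01]),o['tool_pos'])
E
```

```text
t: 21.0
tool_pos: [0.52, -0.082, 0.029]
tool_rot: [2.347, 2.08, 0.007]
contact_force: [-0.6, 0.7, 6.5]
opening: 0.0635
grip_force: 44.3
t: 21.62
tool_pos: [0.5204, -0.0825, 0.2743]
tool_rot: [2.341, 2.074, 0.014]
contact_force: [-1.0, 0.2, -0.5]
opening: 0.0635
grip_force: 45.3
t 21.62 turn [ 0.032  0.006 -0.12 ] shift [1.0448 0.0582 0.0062] rows 0.3493320678078078 5.022663367297888
0.3462086981799131 (array([518.8, -81.9]), array([65.3, 65.2]), 82.9) [ 0.52041324 -0.08253673  0.27430051]
```

```bash
python3 -m pendant '[0,0,-0.06,0.17,0.01,0,0, 0,0,-0.12,0.34,0.02,0,0, 0,0,-0.12,0.52,0.03,0,0, 0,0,-0.12,0.7,0.04,0,0, 0,0,-0.12,0.85,0.05,0,0, 0,0,-0.12,0.98,0.056,0,0, 0,0,-0.12,0.98,0.056,0,0, 0,0,-0.12,0.98,0.056,0,0]'
cat > chk2.py <<'E'
from h import *
o=telemetry.get_obs();print(o['tool_pos'],o['contact_force'].round(2))
d=shot('wrist')
for c,lo,hi in(('green',.12,.175),('blue',.17,.205),('orange',.2,.36)):
    P=comp(d,c,(.5755,.227),.065,lo,hi)
    if len(P)<20: continue
    zt=np.percentile(P[:,2],97);T=P[P[:,2]>zt-.01];b=cv2.boxPoints(cv2.minAreaRect((T[:,:2]*1000).astype(np.float32)));print(c,len(P),zt.round(4),rect(T),b.min(0),b.max(0))
go((.5755,.2265,o['tool_pos'][2]),Rdown(np.radians(86.7)))
E
python3 chk2.py
```

```text
t: 22.68
tool_pos: [0.5686, 0.2077, 0.2647]
tool_rot: [2.283, 2.155, -0.001]
contact_force: [-0.8, -0.7, -0.7]
opening: 0.0634
grip_force: 45.2
[0.56863824 0.20767459 0.26471822] [-0.81 -0.7  -0.7 ]
green 176 0.1612 (array([577.5, 260. ]), array([ 0.9, 62.4]), 86.6) [546.3104  257.70352] [608.6106  262.23672]
blue 1206 0.1935 (array([575.2, 232.4]), array([52.4, 64.1]), 86.6) [541.62604 204.39635] [608.7447  260.48547]
orange 17529 0.3367 (array([567.9, 208. ]), array([65.5, 65. ]), 86.4) [533.4878  173.30814] [602.40027 242.68509]
t 22.73 turn [ 0.003  0.003 -0.002] shift [0.0651 0.0182 0.002 ] rows 0.01263387036307794 0.32452303486734585
```

```bash
python3 -m pendant '[0,0,0,0.065,0.018,0,0, 0,0,0,0.065,0.018,0,0, 0,0,0,0.065,0.018,0,0, 0,0,0,0.065,0.018,0.08,0, 0,0,0,0.065,0.018,0.16,0, 0,0,0,0.065,0.018,0.22,0, 0,0,0,0.065,0.018,0.28,0, 0,0,0,0.065,0.018,0.32,0, 0,0,0,0.065,0.018,0.32,0, 0,0,0,0.065,0.018,0.32,0]'
python3 chk2.py
```

```text
t: 23.98
tool_pos: [0.577, 0.2276, 0.1719]
tool_rot: [2.282, 2.154, 0.006]
contact_force: [0.0, -0.5, -1.0]
opening: 0.0633
grip_force: 45.2
[0.57695637 0.22758419 0.17186829] [ 0.04 -0.48 -1.03]
green 731 0.161 (array([577.4, 259.8]), array([ 1.6, 62.9]), 86.4) [545.9935  257.01605] [608.8552  262.53168]
blue 1300 0.1934 (array([576.3, 256.5]), array([ 6.1, 63.6]), 88.0) [544.44165 252.29843] [608.22974 260.6135 ]
orange 13364 0.2439 (array([575.1, 228. ]), array([65.5, 66.8]), 85.8) [539.39105 192.88412] [610.7885  263.06497]
t 24.02 turn [ 0.011 -0.001 -0.   ] shift [-0.0041 -0.0051  0.0009] rows 0.03132109548808895 0.03152746092812064
```

```bash
python3 -m pendant '[0,0,0,-0.003,-0.001,0.01,0, 0,0,0,-0.003,-0.001,0.02,0, 0,0,0,-0.003,-0.001,0.03,0, 0,0,0,-0.003,-0.001,0.04,0, 0,0,0,-0.003,-0.001,0.05,0, 0,0,0,-0.003,-0.001,0.05,0, 0,0,0,-0.003,-0.001,0.05,0]'
python3 chk2.py
```

```text
t: 24.9
tool_pos: [0.5762, 0.2266, 0.156]
tool_rot: [2.282, 2.154, 0.004]
contact_force: [0.8, 0.2, -1.4]
opening: 0.064
grip_force: 45.2
[0.5761875  0.22658626 0.15604632] [ 0.84  0.18 -1.42]
green 966 0.1609 (array([577.3, 259.7]), array([ 1.8, 63. ]), 86.5) [545.7824  256.89166] [608.75665 262.60632]
blue 1057 0.1919 (array([576.4, 258.6]), array([ 1. , 63.9]), 86.6) [544.45386 256.20276] [608.25024 260.96283]
orange 10452 0.228 (array([574.3, 227. ]), array([65.2, 67.2]), 86.4) [538.73883 192.42368] [609.8597  261.62302]
t 24.95 turn [0.008 0.    0.   ] shift [-0.0005 -0.0024  0.0003] rows 0.022990298382860458 0.012030571878280409
```

```bash
python3 -m pendant '[0,0,0,0,0,0.003,0, 0,0,0,0,0,0.006,0, 0,0,0,0,0,0.008,0, 0,0,0,0,0,0.008,0, 0,0,0,0,0,0.008,0]'
python3 chk2.py
```

```text
t: 25.58
tool_pos: [0.5762, 0.2266, 0.1537]
tool_rot: [2.282, 2.154, 0.004]
contact_force: [-0.4, -0.6, -1.4]
opening: 0.0632
grip_force: 45.3
[0.57619147 0.22659574 0.15368746] [-0.37 -0.6  -1.37]
green 910 0.1606 (array([577.5, 260. ]), array([ 1.7, 63.1]), 86.1) [545.9712  257.00418] [609.0393  263.00967]
blue 956 0.1895 (array([576.5, 258.6]), array([ 1.1, 63.9]), 86.4) [544.5253  256.04108] [608.3902  261.14722]
orange 9609 0.2254 (array([574.5, 227.1]), array([65.2, 67. ]), 86.4) [538.9985  192.46013] [609.9554  261.73663]
t 25.62 turn [ 0.008  0.    -0.   ] shift [-0.0004 -0.0023 -0.0001] rows 0.022550767493487354 0.01135378402853353
```

```bash
python3 -m pendant '[0,0,0,0,0,0.002,0, 0,0,0,0,0,0.004,0, 0,0,0,0,0,0.004,0, 0,0,0,0,0,0.004,0]'
python3 chk2.py
```

```text
t: 26.12
tool_pos: [0.5763, 0.2266, 0.1526]
tool_rot: [2.282, 2.154, 0.005]
contact_force: [0.5, -0.1, 0.1]
opening: 0.0634
grip_force: 45.3
[0.57632387 0.22661217 0.15263763] [ 0.45 -0.11  0.08]
green 961 0.1597 (array([577.5, 259.7]), array([ 1.9, 62.9]), 86.5) [546.07556 256.8208 ] [608.95715 262.51532]
blue 926 0.1886 (array([576.5, 258.5]), array([ 0.9, 63.8]), 86.7) [544.66223 256.24243] [608.4336  260.80457]
orange 9509 0.2247 (array([574.5, 226.9]), array([65.3, 67. ]), 86.3) [538.9914 192.1482] [610.0815 261.6365]
t 26.18 turn [0.009 0.    0.   ] shift [-0.0005 -0.0026 -0.0002] rows 0.023936840163756308 0.012897433010966923
```

Force has come on and green is starting to sink, so orange is in contact. Releasing, backing off and looking.

```bash
python3 -m pendant '[0,0,0,0,0,0.001,0.8, 0,0,0,0,0,0,1, 0,0,0,0,0,0,1, 0,0,0,0,0,-0.1,1, 0,0,0,0,0,-0.25,1, 0,0,0,0,0,-0.4,1, 0,0,0,0,0,-0.4,1]'
python3 chk2.py
python3 - <<'E'
from h import *
for n in('scene','top'):
    d=shot(n)
    for c,lo,hi in(('green',.06,.175),('blue',.155,.205),('orange',.18,.26)):
        P=comp(d,c,(.5755,.227),.065,lo,hi)
        if len(P)>20: print(n,c,len(P),np.percentile(P[:,2],[2,50,97]).round(4),rect(P))
    if n=='scene': cv2.imwrite('pics/s3.png',cv2.resize(d['image'][90:190,270:380,::-1],None,fx=5,fy=5))
E
```

```text
t: 27.05
tool_pos: [0.578, 0.2273, 0.2785]
tool_rot: [2.279, 2.151, 0.017]
contact_force: [0.8, -0.8, 0.1]
opening: 0.0854
grip_force: 0.0
[0.5779616  0.22726756 0.27847915] [ 0.83 -0.75  0.11]
green 221 0.1606 (array([577.5, 259.7]), array([ 1.2, 62.5]), 86.4) [546.2506  257.16354] [608.7239  262.29086]
blue 118 0.1826 (array([576.9, 258.4]), array([ 0.5, 61.2]), 86.5) [546.3855  256.29047] [607.45435 260.54828]
orange 2185 0.2246 (array([575.2, 226.9]), array([64.2, 64.1]), 86.4) [541.2153  192.90027] [609.2332  260.98782]
t 27.1 turn [ 0.016 -0.002 -0.   ] shift [-0.0016 -0.004  -0.0109] rows 0.04670705816173451 0.05655221038182276
scene green 242 [0.0721 0.1322 0.1517] (array([591.1, 208.6]), array([77.6, 40.8]), 38.6)
scene blue 151 [0.1612 0.1743 0.1858] (array([588.3, 205.7]), array([82.1, 42.9]), 38.4)
scene orange 559 [0.1838 0.2103 0.2254] (array([576.5, 227. ]), array([67.5, 66.5]), 86.4)
top orange 24 [0.2015 0.2149 0.2266] (array([600. , 221.2]), array([60.7, 21.7]), 78.2)
```

View pics/s3.png

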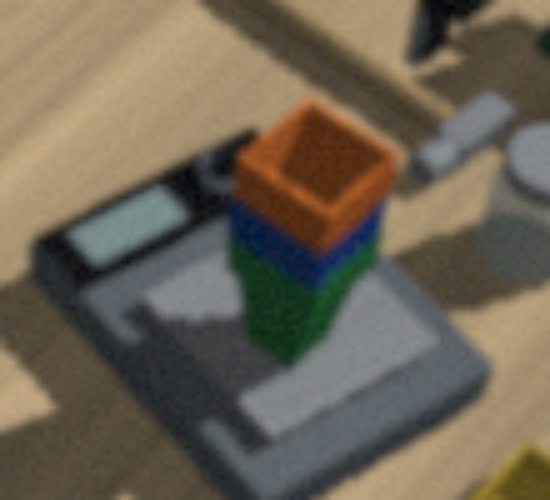

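The view shows the three collars flush and stacked at (315,200). Orange's rim, at 0.2246 less about 1 mm of reading bias, matches the expected 0.2236 for a fully home stack. Handing in.

Run:
```python
from station import ctrl
print(ctrl.finish_job())
```

```text
the job is handed in; nothing more can be done
None
```

The job is handed in at about 27 s with blue, then orange, nested in the green cup on the deck; the last camera check put both within about 1 mm of fully home, but the hand-in returned no verdict. The first grasp closed on air because the real fingertips lie about 41 mm short of the reported TCP, which I corrected for from then on.

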